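Open the cobalt glass jar and park its cap on the ring tray

TASK

Open the cobalt-blue glass jar in the row of three jars: twist its chrome screw cap anticlockwise, a grip at a time, until it comes loose, and lift it off. Then set the cap down gently, top side up and without dropping it, flat inside the silver ring tray.

Things in the scene. Friction and masses are not known exactly. Their poses are not given: they have to be found in the camera images.
- cap: Chrome ribbed screw cap on the cobalt jar, 56 mm diameter, 30 mm tall, 60 g, 2 mm loose all ways. Origin: centre of its lower rim (58 mm above the counter on the jar), z up. Red dot on top towards its +x. Grip it from any side. Only turns anticlockwise seen from above, stiff (0.12 N m); lifts free once turned 2.0 rad (115 degrees) in all, stops at 2.3 (still free). Clear of the neck 27 mm up.
- cobalt_jar: Squat cobalt-blue glass jar fixed on a mahogany foot (92 mm diameter, 10 mm high). Origin on the counter under its axis. Glass 76 mm wide to 40 mm high, sloping to 42 mm at 54 mm. Cap's red dot starts along its +x; cap is free when the dot is over the foot's brass mark, 2.05 rad anticlockwise. Amber and pale green jars of the same shape, 150 mm or more apart in the row, have caps that don't turn.
- tray: Silver-plated ring tray, loose on the counter, 0.6 kg, 150 mm (its x) by 200 mm (its y), with a raised rim 11 mm high and 5 mm thick and a flat floor 5 mm above the counter. Origin at the centre of its underside, z up.
- cap_turn (a joint): How far the screw thread inside the cobalt jar's cap has been turned loose, rad: 0 shut, growing anticlockwise to 2.2 at the stop. The cap lifts free from 1.85 on. It follows the cap with about 0.1 rad of slack each way and stays where it is left.
Not all that is in view belongs to the job. Of the things like the cap, leave any that is orange, purple or turquoise; of the rest the larger one is meant.

How it is judged (in metres and radians):
On the way, in this order (a step that is already met when the one before it is completed fails the run):
1. the cap is twisted loose while it still sits on the jar (value of joint cap_turn above 1.7 rad and z of cap in the frame of cobalt_jar below 0.066 m), for 0.1 s.
2. the cap is lifted clear of the jar's neck (z of cap in the frame of cobalt_jar above 0.085 m), for 0.1 s.
At the end, for the whole second after the job is handed in: The cobalt jar's cap lies at rest, released, on the silver tray's floor: its centre within 45 mm (tray x) and 70 mm (tray y) of the tray's centre, top up within 10 degrees, its lower rim less than 10 mm above the tray's underside; the tray is at rest (x of cap in the frame of tray between -0.045 and 0.045 m and y of cap in the frame of tray between -0.07 and 0.07 m and z of cap in the frame of tray below 0.01 m and angle between cap's own z axis and vertical below 0.17 rad and linear speed of each of cap, tray below 0.02 m/s and contact force between cap and tray above 0.1 N); the robot touches nothing.
It fails at once if the cap is dropped: it falls freely more than about 13 mm (linear speed of cap above 0.5 m/s and contact force between the fingers and cap below 0.1 N).
It also fails if it takes over 53 s, if anything falls off the work surface, if the arm or the gripper's body presses on something with over 40 N, if the wrist force passes 120 N, or if a joint passes its speed limit or range.

ROBOT

A 7-joint arm with a two-finger parallel gripper is mounted at the origin on the work surface. World frame = base frame: x ahead of the robot, y to its left, z up, the work surface at z = 0. Lengths are in mm, angles in rad, forces in N, time in s.
With the tool pointing down it reaches from about 400 to 750 mm from the base axis. Payload 19.5 kg.
Tool frame: the origin (TCP) lies midway between the tips of the shut fingers; the grasp point (between the pads) lies 19 mm behind it (arm.hold_point_z is the distance from the TCP to the grasp point, in mm); z points along the fingers, y is the direction in which the jaws open and shut (so a half turn about z gives the same grasp; the last joint's range is limited). The gripper opens to 85 mm and grips with 20 to 120 N. Pads are 22 mm wide; open, the fingers measure 114 mm over their backs; the gripper's body (76 mm by 85 mm) begins 54 mm behind the grasp point. The pads swing forward as they close: fully open they stand 13 mm farther back than shut.
Start: joints at [-1.282, 0.707, -0.028, 1.485, 0.022, 0.951, -0.075], TCP at [186.747, 543.802, 231.268] pointing down, gripper open.
Joint ranges: [-2.71, 2.71], [-0.32, 2.16], [-1.57, 1.52], [0, 2.45], [-1.46, 4.6], [0, 2.02], [-2.83, 2.83]. Speed limits (rad/s): [1.89, 1.89, 2.57, 2.57, 3.01, 3.01, 3.01].

INTERFACE

Orientations are given as a 3x3 rotation matrix whose columns are the frame's x, y, z axes.
In Python, from workcell import status, cams, hand_in, arm gives the robot as it stands.
- The arm moves only by the tool carry_out, never from a script. Its argument "commands" is a list of rows, each an object of numbers: "tx", "ty", "tz": the shift along the tool's x, y, z in mm; "wx", "wy", "wz": the turn, a rotation vector about the tool's x, y, z in units of 8 degrees (1.0 is 8 degrees); "hand": the gripper's target within -1 to 1 (shut at 1, half-way at 0, fully open at -1). A call has 1 to 12 rows; each row shifts and turns the commanded pose from where the row before left it, along the tool's axes as they then stand; what a row does not reach is not made up. A row lasts 1/8 s, in which the tool goes at most 62.5 mm and 10.7 degrees, less where a joint would pass 70% of its speed; a pose out of reach is approached as far as the arm can. A call is refused whole if a number of a shift passes 62.5 or a number of a turn 1, either way. A call with a gripper value outside its range is refused whole. The fingers move at their own pace and stop on an object; "newtons" is the grip in N (left out, the last holds). Time passes only in rows, so rows that do not move let the fingers close. It gives the time, the measured TCP pose, the force and the opening at its end, in the units of the state.
- status.observe(): the state, without advancing time (a new reading comes with each control period).
- cams.grab_frame(name): name is "scene" or "side" or "wrist"; returns the picture (480x640x3 uint8, red, green, blue); there is no depth.
- cams.get_calibration(name): a dict with "vertical_fov" (degrees; the focal length in pixels is half the picture's height over the tangent of half this angle, whatever the lens; pixels are square), "cx", "cy" (the principal point, pixels), "rvec" (rotation vector, rad) and "tvec" (3), from world to camera coordinates, as OpenCV has them; the wrist camera has in their place "hand_eye" (4x4, takes a point from camera to tool coordinates, whose origin is the TCP and whose axes are the flange's). Camera axes: x right, y down, z forward; pixel columns grow to the right and rows downward; lengths in mm; the calibration is good to about 2 mm. A picture is of the moment at which its call begins: read the wrist's pose just before it. get_calibration takes no time and is no camera call.
- hand_in(): hands the job in, once; it reports no verdict.
Trained networks look in the newest picture that a camera, given by its name, has taken for a name from the list of things; names that differ only in an ending like _2 or _b are one class to them, and where a whole thing is asked for, a point or a joint stands for the part that bears it (a point fixed in the world has none). Each returns a list of dicts, best first, with "score" (0 to 1); they miss things now and then, are a little off and sometimes report something else, mostly with a low value. They report only what shows in the picture. A call takes as long as a camera call. They do not tell look-alikes from the thing itself.
- cams.recognise(camera, target): "position" ([x, y, z] in mm, in the coordinates of the camera as it stood for that picture, good to about 4 mm: the middle of the surface that is visible of it).
- cams.regions_of(camera, target): "pixels" (480x640 bool, what is visible of it).
The state is a dict: "clock": time; "joints": joint angles; "qd": joint speeds; "effort": joint torques, N m; "tcp_pos": TCP position; "ee_rot": TCP orientation; "contact_force": force on the tool from outside, world axes, zero at the start; "ft_torque": the same for the moment, N m; "finger_gap": finger opening in mm.
Only numpy, scipy, OpenCV 4.12 (cv2) and the standard library are available. Lean on these libraries where they do the work, as an engineer would, in place of code of your own. Each camera call takes 0.05 s, during which the arm holds its last target. There are 200 camera calls.

## Working session

There is one attempt and no reset: what is moved stays moved. The work goes in short steps, Python scripts to look and compute and a tool call to move; the robot and the scene stay as the last step left them, time stands still between calls to the robot, and variables do not carry over. Pictures are saved under pics/ and viewed, about 8 in all and at most 12, crops included, and the job is handed in when it is done.

Besides the shell and the picture viewer there is one more tool, called after "Call:" as name(argument=value, ...) on one line, values as JSON. carry_out: Moves the arm, as the interface text tells. Its arguments: {"type":"object","properties":{"commands":{"type":"array"},"newtons":{"type":"number"}},"required":["commands"]}

```bash
mkdir -p pics; cat > h.py <<'E'
import numpy as np, cv2
from workcell import status, cams, hand_in, arm
def K(c):
    f=240/np.tan(np.radians(c['vertical_fov'])/2)
    return np.array([[f,0,c['cx']],[0,f,c['cy']],[0,0,1.]])
def pose(name):
    "camera->world R,t"
    c=cams.get_calibration(name)
    if 'hand_eye' in c:
        s=status.observe(); T=np.array(c['hand_eye']); R=np.array(s['ee_rot']).reshape(3,3)
        return K(c),R@T[:3,:3],R@T[:3,3]+np.array(s['tcp_pos'])
    R=cv2.Rodrigues(np.array(c['rvec'],float))[0]
    return K(c),R.T,-R.T@np.array(c['tvec'],float).ravel()
def plane(P,u,v,z):
    k,R,t=P; d=R@np.linalg.solve(k,[u,v,1]); return t+d*(z-t[2])/d[2]
def proj(P,X):
    k,R,t=P; p=k@(R.T@(np.array(X,float)-t)); return p[:2]/p[2]
def save(img,n): cv2.imwrite('pics/'+n+'.png',cv2.cvtColor(np.ascontiguousarray(img),cv2.COLOR_RGB2BGR))
E
python3 - <<'E'
from h import *
s=status.observe(); print(s['clock'],s['tcp_pos'],np.round(s['ee_rot'],3),s['finger_gap'])
for n in ['scene','side','wrist']:
    print(n,{k:np.round(v,3).tolist() for k,v in cams.get_calibration(n).items()})
for n in ['scene','side']:
    P=pose(n); im=cams.grab_frame(n); save(im,n+'0')
    for t in ['cap','cobalt_jar','tray']:
        for d in cams.recognise(n,t):
            X=P[1]@np.array(d['position'])+P[2]; print(n,t,round(d['score'],2),X.round(),proj(P,X).round())
E
```

```text
0.0 [186.64355737 543.61507828 230.85524242] [[-0.946  0.325 -0.   ]
 [ 0.325  0.946 -0.001]
 [-0.    -0.001 -1.   ]] 85.19945546168944
scene {'vertical_fov': 49.23, 'cx': 324.968, 'cy': 230.421, 'rvec': [1.091, 2.209, -1.152], 'tvec': [387.42, -241.302, 1226.467]}
side {'vertical_fov': 54.298, 'cx': 319.946, 'cy': 241.345, 'rvec': [0.302, -2.593, 1.548], 'tvec': [628.327, 149.63, 591.672]}
wrist {'vertical_fov': 71.195, 'cx': 318.789, 'cy': 236.975, 'hand_eye': [[-0.001, -0.948, -0.318, 81.316], [1.0, -0.001, 0.0, 0.157], [-0.001, -0.318, 0.948, -143.128], [0.0, 0.0, 0.0, 1.0]]}
scene cap 0.91 [804.  51.  19.] [279. 327.]
scene cap 0.66 [765. -21.  15.] [259. 290.]
scene cap 0.63 [525.  83.  30.] [412. 230.]
scene cap 0.57 [533. 193.  28.] [475. 260.]
scene cobalt_jar 0.56 [672.  30.  25.] [329. 266.]
side cap 0.88 [508.  92.  32.] [409. 324.]
side cap 0.83 [757. -16.  23.] [253. 263.]
side cap 0.75 [794.  54.  19.] [213. 286.]
side cap 0.69 [649.  26.  88.] [313. 248.]
side cap 0.66 [515. 203.  31.] [396. 388.]
side cobalt_jar 0.79 [645.  34.  27.] [315. 288.]
side tray 0.67 [467. -81.   4.] [439. 276.]
```

View pics/scene0.png

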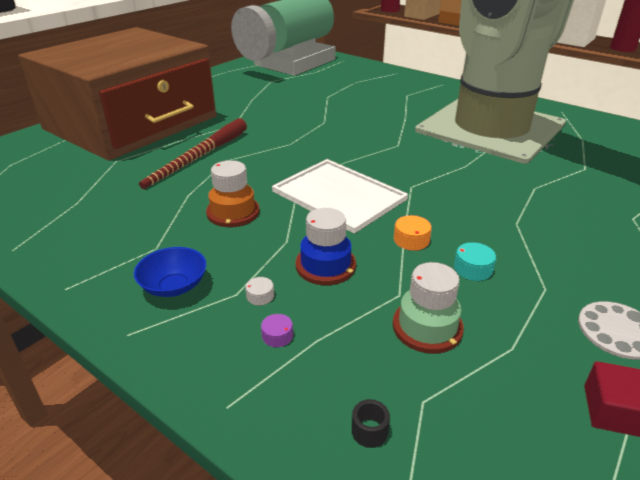

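View pics/side0.png

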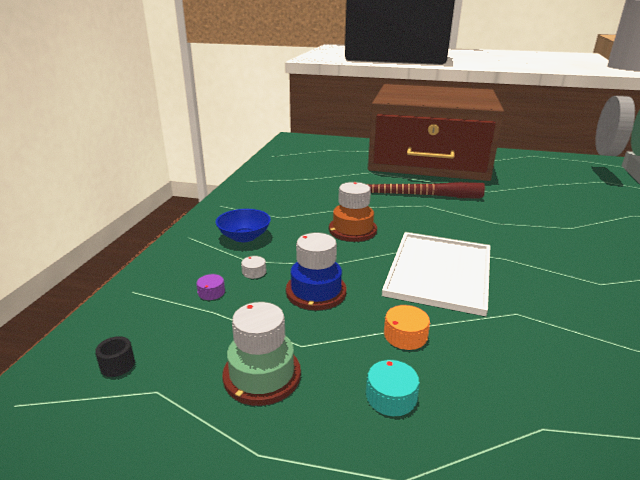

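The scene shows seven caps:
- The chrome cap on the cobalt jar, scene (326,226). This is the one I want.
- Chrome caps on the amber jar (229,177) and the green jar (434,286).
- Loose caps: small chrome (260,290), orange (412,232), purple (278,330) and turquoise (475,261).

The tray is the pale rectangle around (340,194).

```bash
python3 - <<'E'
from h import *
S=pose('scene'); D=pose('side')
ims=cv2.imread('pics/scene0.png'); imd=cv2.imread('pics/side0.png')
# tray corners by hand (rim top z=11)
for P,c in ((S,[(328,162),(406,194),(353,226),(274,189)]),(D,[(401,235),(491,239),(489,307),(386,294)])):
    Q=np.array([plane(P,*q,9) for q in c]); print('tray',Q.mean(0).round(),Q[:,:2].round().tolist(),[np.linalg.norm(Q[i]-Q[i-1]).round() for i in range(4)])
for n,P,im,(cu,cv),b in (('scene',S,ims,(326,219),(290,200,70,85)),('side',D,imd,(317,243),(282,228,70,80))):
    x,y,w,h=b; c=im[y:y+h,x:x+w].astype(int)
    B,G,R=c[...,0],c[...,1],c[...,2]
    print(n,'captop',plane(P,cu,cv,88).round(1))
    r=np.argwhere((R>150)&(G<90)&(B<90)); m=np.argwhere((R>150)&(G>120)&(R-B>70))
    for nm,q,z in (('dot',r,88),('mark',m,10)):
        if len(q): v,u=q.mean(0)+[y,x]; print(nm,len(q),u.round(1),v.round(1),plane(P,u,v,z).round(1))
    # foot ellipse: dark-red pixels extremes
    cv2.imwrite('pics/c_%s.png'%n,cv2.resize(im[y:y+h,x:x+w],None,fx=5,fy=5))
a=cv2.imread('pics/c_scene.png');b=cv2.imread('pics/c_side.png')
H=max(len(a),len(b)); pad=lambda i:cv2.copyMakeBorder(i,0,H-len(i),0,0,0)
cv2.imwrite('pics/crop1.png',np.hstack([pad(a),pad(b)]))
E
```

```text
tray [469. -97.   9.] [[389.0, -184.0], [402.0, 4.0], [547.0, -13.0], [537.0, -197.0]] [np.float64(148.0), np.float64(188.0), np.float64(146.0), np.float64(185.0)]
tray [ 464. -107.    9.] [[537.0, -198.0], [377.0, -222.0], [398.0, -4.0], [545.0, -2.0]] [np.float64(196.0), np.float64(162.0), np.float64(219.0), np.float64(146.0)]
scene captop [653.5  10.6  88. ]
dot 2 312.5 221.0 [669.2  -1.4  88. ]
mark 21 335.6 251.4 [622.1   6.3  10. ]
side captop [647.6  10.5  88. ]
dot 5 304.8 236.6 [669.3  -4.1  88. ]
mark 25 318.3 275.9 [653.1 -24.6  10. ]
```

View pics/crop1.png

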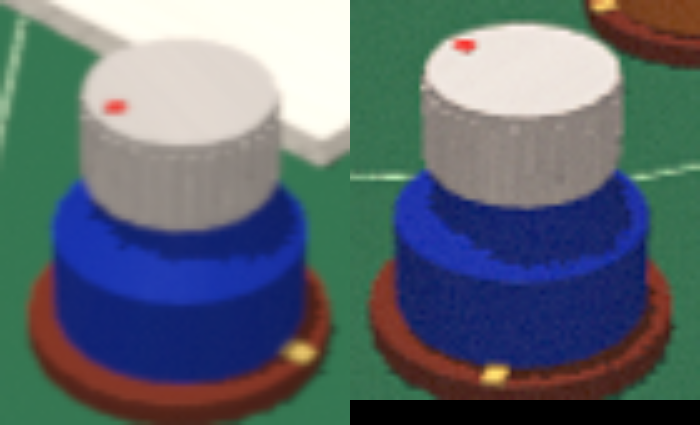

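The crop confirms the choice: a chrome cap on the blue jar, red dot at about (115,107) and brass mark at (300,352) in the left half. The cap axis is near (650,10). I'll move above it next.

Call:
carry_out(commands=[{"tx": -51, "ty": -29.5, "hand": -1}, {"tx": -51, "ty": -29.5, "hand": -1}, {"tx": -51, "ty": -29.5, "hand": -1}, {"tx": -51, "ty": -29.5, "hand": -1}, {"tx": -51, "ty": -29.5, "hand": -1}, {"tx": -51, "ty": -29.5, "hand": -1}, {"tx": -51, "ty": -29.5, "hand": -1}, {"tx": -51, "ty": -29.5, "hand": -1}, {"tx": -51, "ty": -29.5, "hand": -1}, {"tx": -51, "ty": -29.5, "hand": -1}, {"tx": -51, "ty": -29.5, "hand": -1}, {"tx": -51, "ty": -29.5, "hand": -1}])

```text
invalid input
```

Call:
carry_out(commands=[{"wz": 1}, {"wz": 1}, {"wz": 1}, {"wz": 1}, {"wz": 1}, {"wz": 1}, {"wz": 1}, {"wz": 1}, {"wz": 1}, {"wz": 1}, {}])

```text
invalid input
```

```bash
python3 - <<'E'
from h import *
s=status.observe(); print(s['clock'],s['tcp_pos'],np.round(s['ee_rot'],3),np.round(s['joints'],2))
P=pose('wrist'); im=cams.grab_frame('wrist'); save(im,'w1')
for t in ['cap','cobalt_jar','tray']:
    for d in cams.recognise('wrist',t):
        X=P[1]@np.array(d['position'])+P[2]; print(t,round(d['score'],2),X.round(),proj(P,X).round())
print(proj(P,[650,10.5,88]))
E
```

```text
0.4 [186.74619226 543.76314554 231.19660298] [[-0.946  0.325 -0.   ]
 [ 0.325  0.946 -0.   ]
 [-0.    -0.    -1.   ]] [-1.28  0.71 -0.03  1.48  0.02  0.95 -0.08]
cap 0.62 [491.  94.   2.] [107. 477.]
cap 0.47 [492. 184.  22.] [154. 477.]
[ 77.69209951 622.86588405]
```

View pics/w1.png

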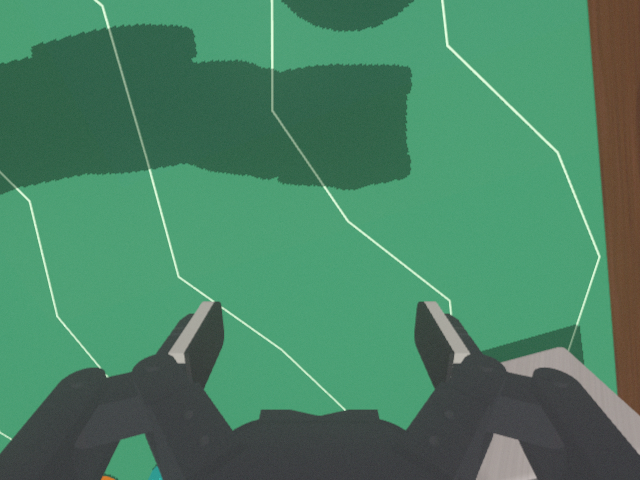

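Both moves were refused, so the arm hasn't moved and the wrist view is still the start pose, with the fingers open over an empty counter. The row format may need every field, so I'll test one full row.

Call:
carry_out(commands=[{"tx": -51, "ty": -29.5, "tz": 0, "wx": 0, "wy": 0, "wz": 0, "hand": -1}], newtons=60)

```text
clock: 0.72
tcp_pos: [223.4, 500.7, 230.7]
ee_rot: [[-0.947, 0.32, -0.001], [0.32, 0.947, 0.001], [0.002, 0.0, -1.0]]
contact_force: [1.8, 0.5, -0.2]
finger_gap: 85.3
```

Call:
carry_out(commands=[{"tx": -51, "ty": -29.5, "tz": 0, "wx": 0, "wy": 0, "wz": 0, "hand": -1}, {"tx": -51, "ty": -29.5, "tz": 0, "wx": 0, "wy": 0, "wz": 0, "hand": -1}, {"tx": -51, "ty": -29.5, "tz": 0, "wx": 0, "wy": 0, "wz": 0, "hand": -1}, {"tx": -51, "ty": -29.5, "tz": 0, "wx": 0, "wy": 0, "wz": 0, "hand": -1}, {"tx": -51, "ty": -29.5, "tz": 0, "wx": 0, "wy": 0, "wz": 0, "hand": -1}, {"tx": -51, "ty": -29.5, "tz": 0, "wx": 0, "wy": 0, "wz": 0, "hand": -1}, {"tx": -51, "ty": -29.5, "tz": 0, "wx": 0, "wy": 0, "wz": 0, "hand": -1}, {"tx": -51, "ty": -29.5, "tz": 0, "wx": 0, "wy": 0, "wz": 0, "hand": -1}, {"tx": -51, "ty": -29.5, "tz": 0, "wx": 0, "wy": 0, "wz": 0, "hand": -1}, {"tx": -51, "ty": -29.5, "tz": 0, "wx": 0, "wy": 0, "wz": 0, "hand": -1}, {"tx": -51, "ty": -29.5, "tz": 0, "wx": 0, "wy": 0, "wz": 0, "hand": -1}], newtons=60)

```text
clock: 2.1
tcp_pos: [651.6, 8.5, 231.5]
ee_rot: [[-0.946, 0.325, 0.0], [0.325, 0.946, 0.0], [-0.0, 0.0, -1.0]]
contact_force: [-0.1, 0.9, 0.6]
finger_gap: 85.1
```

Call:
carry_out(commands=[{"tx": 0, "ty": 0, "tz": 0, "wx": 0, "wy": 0, "wz": 1, "hand": -1}, {"tx": 0, "ty": 0, "tz": 0, "wx": 0, "wy": 0, "wz": 1, "hand": -1}, {"tx": 0, "ty": 0, "tz": 0, "wx": 0, "wy": 0, "wz": 1, "hand": -1}, {"tx": 0, "ty": 0, "tz": 0, "wx": 0, "wy": 0, "wz": 1, "hand": -1}, {"tx": 0, "ty": 0, "tz": 0, "wx": 0, "wy": 0, "wz": 1, "hand": -1}, {"tx": 0, "ty": 0, "tz": 0, "wx": 0, "wy": 0, "wz": 1, "hand": -1}, {"tx": 0, "ty": 0, "tz": 0, "wx": 0, "wy": 0, "wz": 1, "hand": -1}, {"tx": 0, "ty": 0, "tz": 0, "wx": 0, "wy": 0, "wz": 1, "hand": -1}, {"tx": 0, "ty": 0, "tz": 0, "wx": 0, "wy": 0, "wz": 1, "hand": -1}, {"tx": 0, "ty": 0, "tz": 0, "wx": 0, "wy": 0, "wz": 1, "hand": -1}, {"tx": 0, "ty": 0, "tz": 0, "wx": 0, "wy": 0, "wz": 0, "hand": -1}, {"tx": 0, "ty": 0, "tz": 0, "wx": 0, "wy": 0, "wz": 0, "hand": -1}], newtons=60)

```text
clock: 3.6
tcp_pos: [650.6, 10.2, 231.3]
ee_rot: [[0.152, 0.988, -0.0], [0.988, -0.152, -0.0], [-0.0, -0.0, -1.0]]
contact_force: [-0.3, -0.5, 0.2]
finger_gap: 85.2
```

```bash
python3 - <<'E'
from h import *
s=status.observe(); print(s['clock'],s['tcp_pos'],np.round(s['ee_rot'],3),np.round(s['joints'],2))
P=pose('wrist'); im=cams.grab_frame('wrist'); save(im,'w2')
for t in ['cap','cobalt_jar','tray']:
    for d in cams.recognise('wrist',t):
        X=P[1]@np.array(d['position'])+P[2]; print(t,round(d['score'],2),X.round(),proj(P,X).round())
print(proj(P,[650,10.5,88]))
E
```

```text
3.6 [650.55727625  10.23436789 231.29138895] [[ 0.152  0.988 -0.   ]
 [ 0.988 -0.152 -0.   ]
 [-0.    -0.    -1.   ]] [-0.17  0.85  0.25  1.17 -0.21  1.14 -0.07]
cap 0.9 [799.  48.  21.] [456. 147.]
cap 0.85 [522. 185.  33.] [147.  42.]
cap 0.81 [657.  12.  88.] [325. 219.]
cap 0.69 [762. -22.  23.] [424. 218.]
cap 0.57 [520.  77.  29.] [180. 163.]
cobalt_jar 0.91 [656.  32.  38.] [320. 187.]
cobalt_jar 0.6 [474. -65.   6.] [184. 284.]
tray 0.8 [475. -65.   8.] [185. 285.]
[317.55901022 221.87231831]
```

View pics/w2.png

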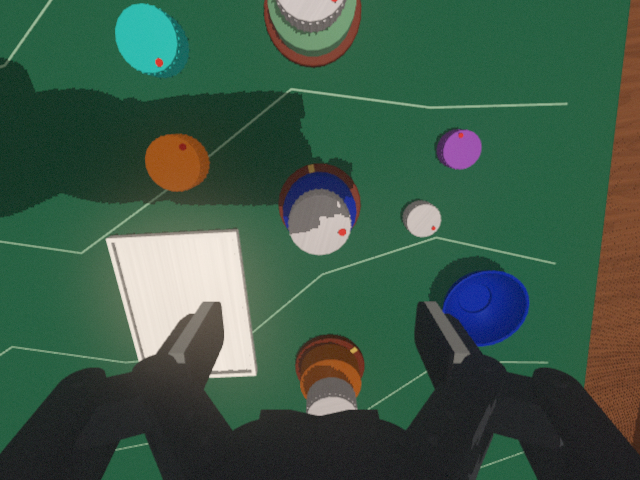

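The wrist view shows the cap top centred at about (320,222), with the red dot at (342,232). The brass mark is at (311,168), and the tray is around (185,300). I'll refine the cap centre and tray pose from masks.

```bash
cat > fit.py <<'E'
from h import *
from scipy.optimize import minimize
def fitmask(P,m,pts3,x0,step):
    m=m.astype(np.uint8)
    def f(x):
        q=np.array([proj(P,X) for X in pts3(x)],np.float32)
        r=np.zeros(m.shape,np.uint8); cv2.fillConvexPoly(r,np.round(cv2.convexHull(q)*16).astype(np.int32),1,shift=4)
        return -(r&m).sum()/((r|m).sum())
    s=np.vstack([x0]+[np.array(x0)+np.eye(len(x0))[i]*step[i] for i in range(len(x0))])
    o=minimize(f,x0,method='Nelder-Mead',options=dict(initial_simplex=s,xatol=.01,fatol=1e-4)); return o.x,o.fun
a=np.linspace(0,2*np.pi,40)[:-1]
def capp(zb=58): return lambda x:[[x[0]+28*np.cos(t),x[1]+28*np.sin(t),z] for t in a for z in (zb,zb+30)]
def trayp(x):
    c,s=np.cos(x[2]),np.sin(x[2]); return [[x[0]+c*u-s*v,x[1]+s*u+c*v,z] for u in(-75,75) for v in(-100,100) for z in (0,11)]
E
python3 - <<'E'
from fit import *
for n in ['wrist','side','scene']:
    P=pose(n); cams.grab_frame(n)
    for d in cams.regions_of(n,'cap'):
        m=d['pixels']; v,u=np.argwhere(m).mean(0)
        if np.linalg.norm([u,v]-proj(P,[651,10.5,75]))<20: print(n,'cap',d['score'],fitmask(P,m,capp(),[651,10.5],[4,4]))
    for d in cams.regions_of(n,'tray')[:2]:
        print(n,'tray',d['score'],fitmask(P,d['pixels'],trayp,[467,-102,0.05],[8,8,.1]))
E
```

```text
wrist cap 0.71 (array([672.625,  84.375]), np.float64(0.0))
wrist tray 0.68 (array([222.45679012,   6.34567901,   2.48950617]), np.float64(0.0))
side cap 0.85 (array([667.375, 106.625]), np.float64(0.0))
side tray 0.95 (array([247.74074074, -49.85185185,   1.69074074]), np.float64(0.0))
scene cap 0.71 (array([609.25,  61.5 ]), np.float64(0.0))
scene tray 0.89 (array([ 680.33333333, -155.33333333,    1.57222222]), np.float64(0.0))
scene tray 0.39 (array([ 4.26626886e+02, -2.31229995e+01, -3.07658893e-01]), np.float64(0.0))fit.py:8: RuntimeWarning: overflow encountered in scalar negative
  return -(r&m).sum()/((r|m).sum())
```

Unsigned overflow in the fit: I need to cast the sum to float.

```bash
sed -i 's/return -(r&m).sum()/return -float((r\&m).sum())/' fit.py
python3 - <<'E'
from fit import *
for n in ['wrist','side','scene']:
    P=pose(n); cams.grab_frame(n)
    for d in cams.regions_of(n,'cap'):
        m=d['pixels']; v,u=np.argwhere(m).mean(0)
        if np.linalg.norm([u,v]-proj(P,[651,10.5,75]))<20: print(n,'cap',d['score'],fitmask(P,m,capp(),[651,10.5],[4,4]))
    for d in cams.regions_of(n,'tray')[:2]:
        print(n,'tray',d['score'],fitmask(P,d['pixels'],trayp,[467,-102,0.05],[8,8,.1]))
E
```

```text
wrist cap 0.68 (array([650.96345711,   7.99980259]), np.float64(-0.9584569732937686))
wrist tray 0.61 (array([ 4.67780025e+02, -9.98298618e+01, -9.79610351e-02]), np.float64(-0.756951596292482))
side tray 0.81 (array([ 4.67518737e+02, -1.02462548e+02, -9.90216241e-02]), np.float64(-0.9808682855040471))
scene cap 0.64 (array([649.78125,   6.6875 ]), np.float64(-0.958273381294964))
scene tray 0.9 (array([ 4.67746881e+02, -1.00059835e+02, -1.00528536e-01]), np.float64(-0.8927970065481758))
```

Call:
carry_out(commands=[{"tx": -1.5, "ty": 0.5, "tz": 30, "wx": 0, "wy": 0, "wz": 0, "hand": -1}, {"tx": 0, "ty": 0, "tz": 30, "wx": 0, "wy": 0, "wz": 0, "hand": -1}, {"tx": 0, "ty": 0, "tz": 30, "wx": 0, "wy": 0, "wz": 0, "hand": -1}, {"tx": 0, "ty": 0, "tz": 0, "wx": 0, "wy": 0, "wz": 0, "hand": -1}, {"tx": 0, "ty": 0, "tz": 0, "wx": 0, "wy": 0, "wz": 0, "hand": -1}], newtons=60)

```text
clock: 5.32
tcp_pos: [651.3, 8.5, 142.6]
ee_rot: [[0.156, 0.988, 0.001], [0.988, -0.156, -0.0], [0.0, 0.001, -1.0]]
contact_force: [0.2, -0.8, 0.1]
finger_gap: 85.1
```

```bash
python3 - <<'E'
from fit import *
s=status.observe(); print(s['clock'],np.round(s['tcp_pos'],1))
n='wrist'; P=pose(n); im=cams.grab_frame(n); o=im.copy()
for d in cams.regions_of(n,'cap'):
    m=d['pixels']; v,u=np.argwhere(m).mean(0); print(d['score'],u,v,m.sum())
    if np.linalg.norm([u,v]-proj(P,[651,8.5,75]))<30:
        x,f=fitmask(P,m,capp(),[651,8.5],[4,4]); print('cap',x,f)
        for t in a: cv2.circle(o,tuple(int(i) for i in proj(P,[x[0]+28*np.cos(t),x[1]+28*np.sin(t),88]).round()),0,(0,255,0),-1)
c=im.astype(int); r=np.argwhere((c[...,0]>150)&(c[...,1]<90)&(c[...,2]<90)&(np.hypot(*(np.indices((480,640))-np.array(proj(P,[651,8.5,88]))[::-1,None,None]))<50))
if len(r): v,u=r.mean(0); q=plane(P,u,v,88); print('dot',q,np.degrees(np.arctan2(q[1]-8.5,q[0]-651)))
u,v=proj(P,[651,8.5,88]).astype(int); save(cv2.resize(o[max(v-90,0):v+90,u-110:u+110],None,fx=3,fy=3,interpolation=cv2.INTER_NEAREST),'w3')
E
```

```text
5.325 [651.3   8.5 142.6]
0.96 92.90398264984228 25.310134069400632 5072
0.79 501.05979073243645 152.71375186846038 2676
0.7 449.50708833151583 242.70283533260633 1834
0.64 317.1190997186621 255.67864957799313 6398
cap [650.43618774   7.18843079] -0.9745788667687596
0.57 128.993346885973 171.68416189244132 5411
dot [670.08230468  -1.95809833  88.        ] -28.725039659748955
```

View pics/w3.png

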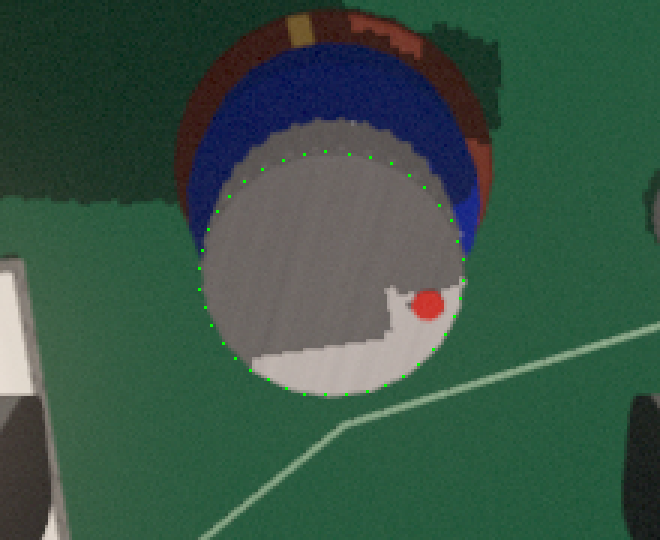

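The overlaid circle fits the cap top within a pixel or two, and the dot is at about -29°. Next I'll descend around the cap and check forces before closing.

Call:
carry_out(commands=[{"tx": -0.8, "ty": -0.5, "tz": 25, "wx": 0, "wy": 0, "wz": 0, "hand": -1}, {"tx": 0, "ty": 0, "tz": 25, "wx": 0, "wy": 0, "wz": 0, "hand": -1}, {"tx": 0, "ty": 0, "tz": 20, "wx": 0, "wy": 0, "wz": 0, "hand": -1}, {"tx": 0, "ty": 0, "tz": 12, "wx": 0, "wy": 0, "wz": 0, "hand": -1}, {"tx": 0, "ty": 0, "tz": 7, "wx": 0, "wy": 0, "wz": 0, "hand": -1}, {"tx": 0, "ty": 0, "tz": 0, "wx": 0, "wy": 0, "wz": 0, "hand": -1}], newtons=40)

```text
clock: 6.18
tcp_pos: [650.3, 7.9, 52.5]
ee_rot: [[0.156, 0.988, 0.0], [0.988, -0.156, -0.0], [-0.0, 0.0, -1.0]]
contact_force: [0.7, 0.6, -0.1]
finger_gap: 85.4
```

Call:
carry_out(commands=[{"tx": 0, "ty": 0, "tz": 0, "wx": 0, "wy": 0, "wz": 0, "hand": 1}, {"tx": 0, "ty": 0, "tz": 0, "wx": 0, "wy": 0, "wz": 0, "hand": 1}, {"tx": 0, "ty": 0, "tz": 0, "wx": 0, "wy": 0, "wz": 0, "hand": 1}, {"tx": 0, "ty": 0, "tz": 0, "wx": 0, "wy": 0, "wz": 0, "hand": 1}, {"tx": 0, "ty": 0, "tz": 0, "wx": 0, "wy": 0, "wz": 0, "hand": 1}, {"tx": 0, "ty": 0, "tz": 0, "wx": 0, "wy": 0, "wz": 0, "hand": 1}], newtons=40)

```text
clock: 6.92
tcp_pos: [650.6, 7.9, 53.3]
ee_rot: [[0.156, 0.988, 0.001], [0.988, -0.156, -0.0], [0.0, 0.001, -1.0]]
contact_force: [-3.2, -0.1, 7.4]
finger_gap: 55.6
```

Gripped at 55.6 mm. Twist anticlockwise.

Call:
carry_out(commands=[{"tx": 0, "ty": 0, "tz": 0, "wx": 0, "wy": 0, "wz": -0.6, "hand": 1}, {"tx": 0, "ty": 0, "tz": 0, "wx": 0, "wy": 0, "wz": -0.6, "hand": 1}, {"tx": 0, "ty": 0, "tz": 0, "wx": 0, "wy": 0, "wz": -0.6, "hand": 1}, {"tx": 0, "ty": 0, "tz": 0, "wx": 0, "wy": 0, "wz": -0.6, "hand": 1}, {"tx": 0, "ty": 0, "tz": 0, "wx": 0, "wy": 0, "wz": -0.6, "hand": 1}, {"tx": 0, "ty": 0, "tz": 0, "wx": 0, "wy": 0, "wz": -0.6, "hand": 1}, {"tx": 0, "ty": 0, "tz": 0, "wx": 0, "wy": 0, "wz": -0.6, "hand": 1}, {"tx": 0, "ty": 0, "tz": 0, "wx": 0, "wy": 0, "wz": -0.6, "hand": 1}, {"tx": 0, "ty": 0, "tz": 0, "wx": 0, "wy": 0, "wz": -0.6, "hand": 1}, {"tx": 0, "ty": 0, "tz": 0, "wx": 0, "wy": 0, "wz": -0.6, "hand": 1}], newtons=40)

```text
clock: 8.18
tcp_pos: [650.2, 7.8, 53.2]
ee_rot: [[-0.632, 0.775, 0.0], [0.775, 0.632, -0.0], [-0.0, 0.0, -1.0]]
contact_force: [-5.3, 0.8, 10.2]
finger_gap: 55.8
```

```bash
python3 - <<'E'
from h import *
s=status.observe(); print(s['clock'],s['tcp_pos'],np.round(s['joints'],2),np.round(s['contact_force'],1),np.round(s['ft_torque'],2))
E
```

```text
8.175 [650.24671222   7.78955159  53.22907954] [-0.05  1.05 -0.02  1.34  0.03  0.75  0.6 ] [-5.3  0.8 10.2] [ 0.01  1.   -0.17]
```

Call:
carry_out(commands=[{"tx": 0, "ty": 0, "tz": 0, "wx": 0, "wy": 0, "wz": -0.7, "hand": 1}, {"tx": 0, "ty": 0, "tz": 0, "wx": 0, "wy": 0, "wz": -0.7, "hand": 1}, {"tx": 0, "ty": 0, "tz": 0, "wx": 0, "wy": 0, "wz": -0.7, "hand": 1}, {"tx": 0, "ty": 0, "tz": 0, "wx": 0, "wy": 0, "wz": -0.7, "hand": 1}, {"tx": 0, "ty": 0, "tz": 0, "wx": 0, "wy": 0, "wz": -0.7, "hand": 1}, {"tx": 0, "ty": 0, "tz": 0, "wx": 0, "wy": 0, "wz": -0.7, "hand": 1}, {"tx": 0, "ty": 0, "tz": 0, "wx": 0, "wy": 0, "wz": -0.7, "hand": 1}, {"tx": 0, "ty": 0, "tz": 0, "wx": 0, "wy": 0, "wz": -0.7, "hand": 1}, {"tx": 0, "ty": 0, "tz": 0, "wx": 0, "wy": 0, "wz": -0.7, "hand": 1}, {"tx": 0, "ty": 0, "tz": 0, "wx": 0, "wy": 0, "wz": -0.7, "hand": 1}, {"tx": 0, "ty": 0, "tz": 0, "wx": 0, "wy": 0, "wz": -0.7, "hand": 1}], newtons=40)

```text
clock: 9.55
tcp_pos: [650.2, 7.1, 53.2]
ee_rot: [[-0.982, -0.187, 0.0], [-0.187, 0.982, -0.001], [0.0, -0.001, -1.0]]
contact_force: [-5.7, -4.1, 10.7]
finger_gap: 56.0
```

```bash
python3 - <<'E'
from h import *
s=status.observe(); print(s['clock'],np.round(s['joints'],2),np.round(s['contact_force'],1),np.round(s['ft_torque'],2),np.degrees(np.arctan2(s['ee_rot'][1][1],s['ee_rot'][0][1])))
P=pose('side'); im=cams.grab_frame('side'); save(cv2.resize(im[130:330,220:420],None,fx=3,fy=3),'s2')
E
```

```text
9.55 [ 0.07  1.06 -0.3   1.34  0.37  0.8   1.41] [-5.7 -4.1 10.7] [-0.66  1.13 -0.2 ] 100.78093840061592
```

View pics/s2.png

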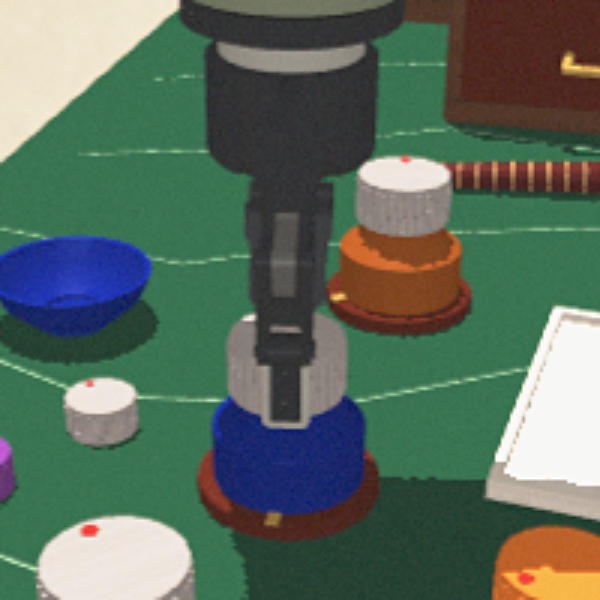

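The pads hold the cap squarely in the side view, and it has turned about 110° so far. I'll add about 14° more and hold.

Call:
carry_out(commands=[{"tx": 0, "ty": 0, "tz": 0, "wx": 0, "wy": 0, "wz": -0.7, "hand": 1}, {"tx": 0, "ty": 0, "tz": 0, "wx": 0, "wy": 0, "wz": -0.7, "hand": 1}, {"tx": 0, "ty": 0, "tz": 0, "wx": 0, "wy": 0, "wz": -0.4, "hand": 1}, {"tx": 0, "ty": 0, "tz": 0, "wx": 0, "wy": 0, "wz": 0, "hand": 1}, {"tx": 0, "ty": 0, "tz": 0, "wx": 0, "wy": 0, "wz": 0, "hand": 1}], newtons=40)

```text
clock: 10.22
tcp_pos: [650.3, 7.0, 53.2]
ee_rot: [[-0.906, -0.423, 0.0], [-0.423, 0.906, -0.002], [0.0, -0.002, -1.0]]
contact_force: [-4.3, -4.1, 11.3]
finger_gap: 55.3
```

```bash
python3 - <<'E'
from fit import *
s=status.observe(); print(s['clock'],np.round(s['contact_force'],1),np.round(s['ft_torque'],2),np.degrees(np.arctan2(s['ee_rot'][1][1],s['ee_rot'][0][1])))
n='wrist'; P=pose(n); im=cams.grab_frame(n); c=im.astype(int)
r=np.argwhere((c[...,0]>140)&(c[...,1]<90)&(c[...,2]<90))
k,l,st,ce=cv2.connectedComponentsWithStats(((c[...,0]>140)&(c[...,1]<90)&(c[...,2]<90)).astype(np.uint8))
for i in range(1,k):
    if st[i,4]>10:
        q=plane(P,*ce[i],88); print(st[i,4],ce[i],q.round(1),np.degrees(np.arctan2(q[1]-7.5,q[0]-650.4)))
print(proj(P,[650.4,7.5,88]))
E
```

```text
10.225 [-4.3 -4.1 11.3] [-0.7   0.99 -0.02] 115.00101468342554
1230 [19.20406504 94.61056911] [ 606.8 -112.2   88. ] -110.03274843631456
160 [591.86875 135.3875 ] [544.   50.5  88. ] 158.01755788412467
172 [271.03488372 217.04069767] [610.  -29.5  88. ] -137.49482672840458
839 [556.26340882 352.0250298 ] [613.4  90.5  88. ] 114.04736705380117
200 [371.27  364.515] [648.6  28.7  88. ] 94.75879916324372
[320.23022845 348.64592916]
```

The dot is now at 95°, up from -29°, so the cap has turned about 124° (2.16 rad). The twist moment has dropped to about zero. Lift gently.

Call:
carry_out(commands=[{"tx": 0, "ty": 0, "tz": -4, "wx": 0, "wy": 0, "wz": 0, "hand": 1}, {"tx": 0, "ty": 0, "tz": -6, "wx": 0, "wy": 0, "wz": 0, "hand": 1}, {"tx": 0, "ty": 0, "tz": 0, "wx": 0, "wy": 0, "wz": 0, "hand": 1}], newtons=40)

```text
clock: 10.65
tcp_pos: [650.6, 8.1, 63.0]
ee_rot: [[-0.906, -0.423, 0.001], [-0.423, 0.906, 0.0], [-0.001, -0.0, -1.0]]
contact_force: [-0.1, 0.6, -0.5]
finger_gap: 55.6
```

Call:
carry_out(commands=[{"tx": 0, "ty": 0, "tz": -20, "wx": 0, "wy": 0, "wz": 0, "hand": 1}, {"tx": 0, "ty": 0, "tz": -30, "wx": 0, "wy": 0, "wz": 0, "hand": 1}, {"tx": 0, "ty": 0, "tz": -30, "wx": 0, "wy": 0, "wz": 0, "hand": 1}, {"tx": 25, "ty": -3, "tz": 0, "wx": 0, "wy": 0, "wz": 0, "hand": 1}, {"tx": 35, "ty": -3, "tz": 0, "wx": 0, "wy": 0, "wz": 0, "hand": 1}, {"tx": 35, "ty": -3, "tz": 0, "wx": 0, "wy": 0, "wz": 0, "hand": 1}, {"tx": 35, "ty": -3, "tz": 0, "wx": 0, "wy": 0, "wz": 0, "hand": 1}, {"tx": 35, "ty": -3, "tz": 0, "wx": 0, "wy": 0, "wz": 0, "hand": 1}, {"tx": 31, "ty": -3, "tz": 0, "wx": 0, "wy": 0, "wz": 0, "hand": 1}, {"tx": 15, "ty": -2, "tz": 0, "wx": 0, "wy": 0, "wz": 0, "hand": 1}, {"tx": 0, "ty": 0, "tz": 0, "wx": 0, "wy": 0, "wz": 0, "hand": 1}, {"tx": 0, "ty": 0, "tz": 0, "wx": 0, "wy": 0, "wz": 0, "hand": 1}], newtons=40)

```text
clock: 12.15
tcp_pos: [468.5, -98.9, 142.5]
ee_rot: [[-0.906, -0.424, 0.001], [-0.424, 0.906, 0.0], [-0.001, -0.0, -1.0]]
contact_force: [0.7, 0.5, -1.5]
finger_gap: 55.6
```

```bash
python3 - <<'E'
from fit import *
s=status.observe(); print(s['clock'],np.round(s['tcp_pos'],1),np.round(s['joints'],2))
P=pose('side'); im=cams.grab_frame('side'); u,v=proj(P,[467.7,-100,150]).astype(int); print(u,v)
for z in (0,): print('tcp px',proj(P,s['tcp_pos']))
d=cams.regions_of('side','tray')
if d: print('tray',fitmask(P,d[0]['pixels'],trayp,[467,-102,-.1],[8,8,.1]))
save(cv2.resize(im[max(v-70,0):v+130,u-100:u+100],None,fx=3,fy=3),'s3')
E
```

```text
12.15 [468.5 -98.9 142.5] [ 0.36  0.73 -0.38  1.93  0.48  0.57  1.66]
452 185
tcp px [450.78436669 190.816557  ]
tray (array([ 4.67740473e+02, -1.01608242e+02, -1.01575036e-01]), np.float64(-0.982363315696649))
```

View pics/s3.png

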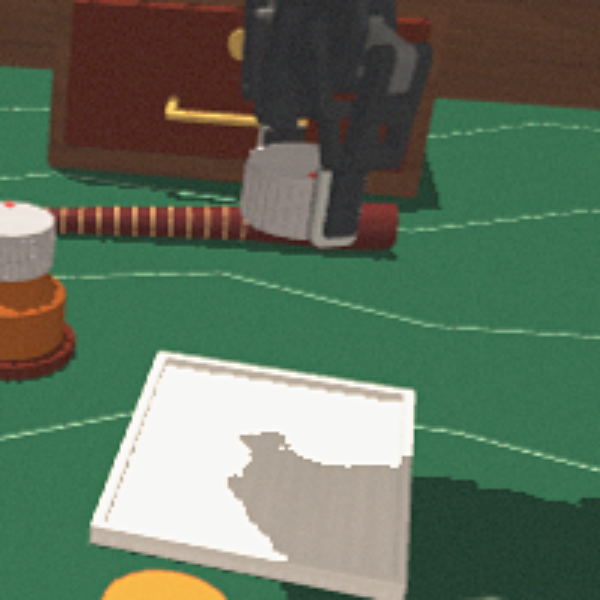

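The cap is held top up over the middle of the tray, with the fingertips about level with its rim or slightly below. Next I'll lower it, then ease into contact.

Call:
carry_out(commands=[{"tx": 0, "ty": 0, "tz": 25, "wx": 0, "wy": 0, "wz": 0, "hand": 1}, {"tx": 0, "ty": 0, "tz": 35, "wx": 0, "wy": 0, "wz": 0, "hand": 1}, {"tx": 0, "ty": 0, "tz": 30, "wx": 0, "wy": 0, "wz": 0, "hand": 1}, {"tx": 0, "ty": 0, "tz": 20, "wx": 0, "wy": 0, "wz": 0, "hand": 1}, {"tx": 0, "ty": 0, "tz": 12, "wx": 0, "wy": 0, "wz": 0, "hand": 1}, {"tx": 0, "ty": 0, "tz": 8, "wx": 0, "wy": 0, "wz": 0, "hand": 1}, {"tx": 0, "ty": 0, "tz": 3, "wx": 0, "wy": 0, "wz": 0, "hand": 1}, {"tx": 0, "ty": 0, "tz": 0, "wx": 0, "wy": 0, "wz": 0, "hand": 1}], newtons=40)

```text
clock: 13.25
tcp_pos: [467.7, -99.6, 9.6]
ee_rot: [[-0.906, -0.423, 0.0], [-0.423, 0.906, -0.0], [-0.0, -0.0, -1.0]]
contact_force: [0.2, -0.6, -1.3]
finger_gap: 55.5
```

Call:
carry_out(commands=[{"tx": 0, "ty": 0, "tz": 1.5, "wx": 0, "wy": 0, "wz": 0, "hand": 1}, {"tx": 0, "ty": 0, "tz": 1.5, "wx": 0, "wy": 0, "wz": 0, "hand": 1}, {"tx": 0, "ty": 0, "tz": 0, "wx": 0, "wy": 0, "wz": 0, "hand": 1}], newtons=40)

```text
clock: 13.62
tcp_pos: [467.5, -99.6, 6.4]
ee_rot: [[-0.906, -0.423, 0.0], [-0.423, 0.906, -0.0], [0.0, -0.0, -1.0]]
contact_force: [0.1, 0.3, -0.2]
finger_gap: 55.7
```

Call:
carry_out(commands=[{"tx": 0, "ty": 0, "tz": 1.5, "wx": 0, "wy": 0, "wz": 0, "hand": 1}, {"tx": 0, "ty": 0, "tz": 0, "wx": 0, "wy": 0, "wz": 0, "hand": 1}, {"tx": 0, "ty": 0, "tz": 0, "wx": 0, "wy": 0, "wz": 0, "hand": 1}], newtons=40)

```text
clock: 14.0
tcp_pos: [467.5, -99.5, 4.8]
ee_rot: [[-0.906, -0.423, -0.0], [-0.423, 0.906, -0.0], [0.0, -0.0, -1.0]]
contact_force: [0.6, -0.3, -0.0]
finger_gap: 55.8
```

Call:
carry_out(commands=[{"tx": 0, "ty": 0, "tz": 1, "wx": 0, "wy": 0, "wz": 0, "hand": 1}, {"tx": 0, "ty": 0, "tz": 0, "wx": 0, "wy": 0, "wz": 0, "hand": 1}, {"tx": 0, "ty": 0, "tz": 0, "wx": 0, "wy": 0, "wz": 0, "hand": 1}], newtons=40)

```text
clock: 14.38
tcp_pos: [467.5, -99.5, 3.8]
ee_rot: [[-0.906, -0.423, -0.0], [-0.423, 0.906, -0.0], [0.0, -0.0, -1.0]]
contact_force: [-0.1, -0.8, -0.6]
finger_gap: 56.0
```

Call:
carry_out(commands=[{"tx": 0, "ty": 0, "tz": 1, "wx": 0, "wy": 0, "wz": 0, "hand": 1}, {"tx": 0, "ty": 0, "tz": 0, "wx": 0, "wy": 0, "wz": 0, "hand": 1}, {"tx": 0, "ty": 0, "tz": 0, "wx": 0, "wy": 0, "wz": 0, "hand": 1}], newtons=40)

```text
clock: 14.75
tcp_pos: [467.5, -99.5, 2.8]
ee_rot: [[-0.906, -0.423, -0.0], [-0.423, 0.906, -0.0], [0.0, -0.0, -1.0]]
contact_force: [0.2, 0.1, -0.8]
finger_gap: 55.5
```

Call:
carry_out(commands=[{"tx": 0, "ty": 0, "tz": 1, "wx": 0, "wy": 0, "wz": 0, "hand": 1}, {"tx": 0, "ty": 0, "tz": 0, "wx": 0, "wy": 0, "wz": 0, "hand": 1}, {"tx": 0, "ty": 0, "tz": 0, "wx": 0, "wy": 0, "wz": 0, "hand": 1}], newtons=40)

```text
clock: 15.12
tcp_pos: [467.5, -99.5, 1.8]
ee_rot: [[-0.906, -0.423, -0.0], [-0.423, 0.906, -0.0], [0.0, -0.0, -1.0]]
contact_force: [0.5, -0.5, -0.8]
finger_gap: 55.6
```

Call:
carry_out(commands=[{"tx": 0, "ty": 0, "tz": 1, "wx": 0, "wy": 0, "wz": 0, "hand": 1}, {"tx": 0, "ty": 0, "tz": 0, "wx": 0, "wy": 0, "wz": 0, "hand": 1}, {"tx": 0, "ty": 0, "tz": 0, "wx": 0, "wy": 0, "wz": 0, "hand": 1}], newtons=40)

```text
clock: 15.5
tcp_pos: [467.6, -99.6, 1.0]
ee_rot: [[-0.906, -0.423, 0.0], [-0.423, 0.906, -0.0], [-0.0, -0.0, -1.0]]
contact_force: [-1.0, -0.1, 6.6]
finger_gap: 55.3
```

```bash
python3 - <<'E'
from h import *
s=status.observe(); print(s['tcp_pos'],s['contact_force'])
P=pose('side'); im=cams.grab_frame('side'); u,v=proj(P,[467.7,-100,20]).astype(int)
save(cv2.resize(im[v-60:v+60,u-80:u+80],None,fx=5,fy=5),'s4')
E
```

```text
[467.56961794 -99.57148048   1.01044833] [-0.97677807 -0.07200284  6.597232  ]
```

View pics/s4.png

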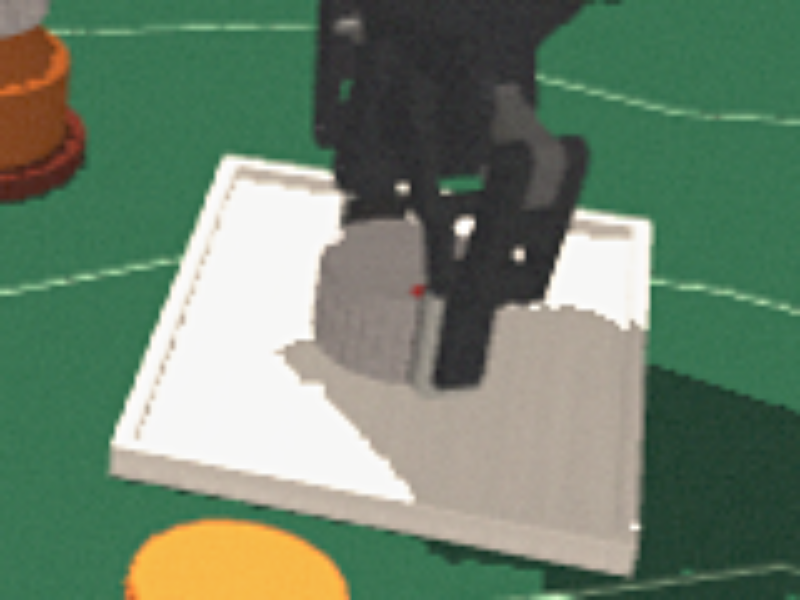

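Contact: 6.6 N upward force, with the cap sitting flat on the tray floor. Release and retreat.

Call:
carry_out(commands=[{"tx": 0, "ty": 0, "tz": 0, "wx": 0, "wy": 0, "wz": 0, "hand": -0.2}, {"tx": 0, "ty": 0, "tz": 0, "wx": 0, "wy": 0, "wz": 0, "hand": -0.6}, {"tx": 0, "ty": 0, "tz": 0, "wx": 0, "wy": 0, "wz": 0, "hand": -1}, {"tx": 0, "ty": 0, "tz": 0, "wx": 0, "wy": 0, "wz": 0, "hand": -1}, {"tx": 0, "ty": 0, "tz": 0, "wx": 0, "wy": 0, "wz": 0, "hand": -1}, {"tx": 0, "ty": 0, "tz": 0, "wx": 0, "wy": 0, "wz": 0, "hand": -1}], newtons=40)

```text
clock: 16.3
tcp_pos: [467.5, -99.5, 0.8]
ee_rot: [[-0.906, -0.423, -0.0], [-0.423, 0.906, -0.0], [0.0, -0.0, -1.0]]
contact_force: [-0.1, -0.8, -0.0]
finger_gap: 85.4
```

Call:
carry_out(commands=[{"tx": 0, "ty": 0, "tz": -8, "wx": 0, "wy": 0, "wz": 0, "hand": -1}, {"tx": 0, "ty": 0, "tz": -20, "wx": 0, "wy": 0, "wz": 0, "hand": -1}, {"tx": 0, "ty": 0, "tz": -35, "wx": 0, "wy": 0, "wz": 0, "hand": -1}, {"tx": 0, "ty": 0, "tz": -45, "wx": 0, "wy": 0, "wz": 0, "hand": -1}, {"tx": 0, "ty": 0, "tz": -45, "wx": 0, "wy": 0, "wz": 0, "hand": -1}, {"tx": 0, "ty": 0, "tz": -20, "wx": 0, "wy": 0, "wz": 0, "hand": -1}, {"tx": 0, "ty": 0, "tz": 0, "wx": 0, "wy": 0, "wz": 0, "hand": -1}, {"tx": 0, "ty": 0, "tz": 0, "wx": 0, "wy": 0, "wz": 0, "hand": -1}], newtons=40)

```text
clock: 17.3
tcp_pos: [467.2, -99.6, 173.4]
ee_rot: [[-0.906, -0.423, -0.001], [-0.423, 0.906, -0.0], [0.001, 0.0, -1.0]]
contact_force: [-0.2, 0.8, 0.0]
finger_gap: 85.5
```

```bash
python3 - <<'E'
from fit import *
s=status.observe(); print(s['clock'],s['tcp_pos'],s['contact_force'])
for n in ('side','wrist'):
    P=pose(n); im=cams.grab_frame(n)
    if n=='side': u,v=proj(P,[467.7,-100,20]).astype(int); save(cv2.resize(im[v-60:v+60,u-80:u+80],None,fx=5,fy=5),'s5')
    for d in cams.regions_of(n,'cap'):
        m=d['pixels']; v,u=np.argwhere(m).mean(0)
        if np.linalg.norm([u,v]-proj(P,[467,-100,20]))<40: print(n,'cap',fitmask(P,m,capp(5),[467,-100],[4,4]))
    d=cams.regions_of(n,'tray')
    if d: print(n,'tray',fitmask(P,d[0]['pixels'],trayp,[467,-102,-.1],[8,8,.1]))
E
```

```text
17.3 [467.21078975 -99.56345972 173.42820686] [-0.181966    0.75201671  0.04329865]
side cap (array([468.36328125, -99.3359375 ]), np.float64(-0.940379403794038))
side tray (array([ 4.67337686e+02, -1.01394794e+02, -9.62421371e-02]), np.float64(-0.832550631053713))
wrist cap (array([468.56124273, -99.63551253]), np.float64(-0.9743443557582668))
wrist tray (array([ 4.68200419e+02, -1.00777226e+02, -9.76867834e-02]), np.float64(-0.8919706293290526))
```

View pics/s5.png

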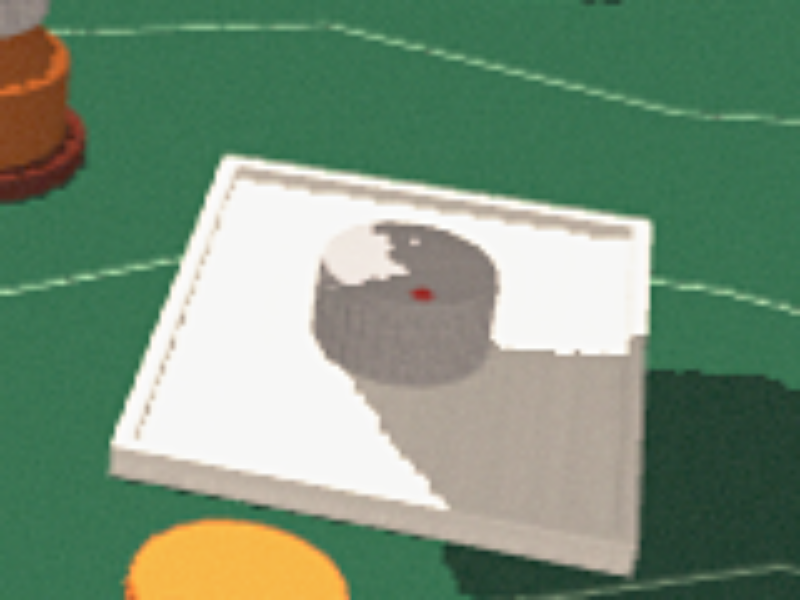

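The cap lies flat, top up, in the middle of the tray and the gripper is clear. Handing in.

```bash
python3 -c "
from h import *
print(hand_in())"
```

```text
the job is handed in; nothing more can be done
None
```

I unscrewed the cobalt jar's cap, lifted it off and set it down top up in the silver tray. The job is handed in; no verdict was reported.

- **Twist:** I used one continuous grip rather than several. The red dot went from about -29° to 95° (about 2.16 rad), and the twisting moment fell to roughly zero. The cap then lifted with almost no resistance.
- **Placing:** I lowered it until the tray pushed back with 6.6 N, then released it and backed off to 173 mm.
- **Last checks:** Both the side and wrist views put the cap within about 2 mm of the tray's centre. The side view shows it flat with the dot on top. The tray has not moved measurably, the tool force is about zero, and the clock was at about 17 s of the 53 s allowed.
- **Mishaps:**
  - My first two move calls were refused because the rows were incomplete; nothing moved.
  - My first mask fit gave nonsense from an overflow, which I fixed before using it.
  - My estimates of the cap's position on the jar differed by about 3 mm, so I went with the closest wrist view.

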